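# Set the soldering station's heat wheel and confirm

### The arm

A 6-joint arm with a two-finger parallel gripper is mounted at the origin on the work surface; the furniture and walls round the work are solid. World frame = base frame: x ahead of the robot, y to its left, z up, the work surface at z = 0. Lengths are in m, angles in rad, forces in N, time in s.
With the tool pointing down it reaches from about 0.3 to 0.775 m from the base axis. Payload 14.6 kg.
Tool frame: the origin (TCP) lies between the finger pads; the fingertips stand ctrl.tip_extent ahead of it and the grasp point (between the pads) lies 3 mm ahead of it (ctrl.tip_extent is the distance from the TCP to the fingertips, in m); z points along the fingers, y is the line along which they close (so a half turn about z gives the same grasp; the last joint's range is limited). The gripper opens to 94 mm and grips with 3 to 60 N. Pads are 16 mm wide; open, the fingers measure 119 mm over their backs; the gripper's body (75 mm by 177 mm) begins 78 mm behind the grasp point.
Start: joints at [1.277, 0.3, 1.521, -0, 1.321, -0.067], TCP at [0.124, 0.536, 0.227] pointing down, gripper open.
Joint ranges: [-3.03, 3.03], [-0.79, 2.21], [0.23, 2.52], [-1.04, 4.18], [0, 3.07], [-2.55, 2.55]. Speed limits (rad/s): [2.22, 2.22, 2.57, 3.14, 3.14, 3.14].

### API

Orientations are given as [roll, pitch, yaw] about the fixed x, y, z axes, in that order (R = Rz(yaw) Ry(pitch) Rx(roll)).
In Python, from station import ctrl gives the robot as it stands.
- The arm moves only by the shell command python3 shift.py 'ROWS' [OPENING] [FORCE]. ROWS is a JSON list of rows, 1 to 10 of them, each of 6 numbers: dx, dy, dz in m, then a rotation vector rx, ry, rz in rad; each row shifts and turns the commanded pose from where the row before left it, along the tool's axes as they then stand; what a row does not reach is not made up. A row lasts 1/10 s, in which the tool goes at most 0.05 m and 0.15 rad, less where a joint would pass 70% of its speed; a pose out of reach is approached as far as the arm can. OPENING is the finger opening in m, set as the command begins (- or left out keeps the last). The fingers move at their own pace and stop on an object; FORCE is the grip in N (left out, the last holds). Time passes only in rows, so rows that do not move let the fingers close. It prints the time, the measured TCP pose, the force, the opening and the grip force at its end.
- ctrl.get_obs(): the state, without advancing time (a new reading comes with each control period).
- ctrl.camera(name): name is "scene" or "side" or "wrist"; returns a dict with "pixels" (400x640x3 uint8, blue, green, red), "fx", "fy", "cx", "cy" (pixels), "extrinsics" (4x4, takes a point from camera to world coordinates). Camera axes: x right, y up, looking along -z (the intrinsics and any distortion apply to the point x, -y, -z); pixel columns grow to the right and rows downward; lengths in m; the calibration is good to about 2 mm. A picture is of the moment at which its call begins. There is no depth.
- ctrl.hand_in(): hands the job in; it is judged then, once.
The state is a dict: "time_s": time; "qpos": joint angles; "joint_vel": joint speeds; "tau": joint torques, N m; "ee_pos": TCP position; "eef_rot": TCP orientation; "force": force on the tool from outside, world axes, zero at the start; "moment": the same for the moment, N m; "grip_width": finger opening in m; "grip_force": force on a finger pad.
Only numpy, scipy, OpenCV 4.12 (cv2) and the standard library are available. Lean on these libraries where they do the work, as an engineer would, in place of code of your own. Each camera call takes 0.05 s, during which the arm holds its last target. There are 200 camera calls.

### The job

Set the heat on the soldering station: with a fingertip resting on top of its ribbed wheel, roll the wheel away from the front until the white line clicks in at the very top between the two white index marks. Only then press the round button beside the wheel all the way down and let it come back up, leaving the wheel as set. Do not lift or shift the station, and leave the things standing round it alone.

Things in the scene. Friction and masses are not known exactly. Their poses are not given: they have to be found in the camera images.
- station: the soldering station: grey housing 150 mm deep (x), 140 mm wide (y), flat top 55 mm above the table, on rubber feet, about 2 kg, standing loose. Origin: centre of its underside; x to its back, y to its left seen from the front, z up. Turned at most 0.5 rad from facing the robot. Its front, toward the robot, has a dark display and a round socket
- wheel_top (a point): highest point of the ribbed black wheel (unpressed), fixed in the housing: 32 mm left of the station's centre line, 76 mm above the table; axes as the station's. Wheel 60 mm in diameter, 24 mm wide, axle level along the station's y, 30 mm below this point. Round cheeks beside it end 8 mm below its top; on each a white index mark, 5 to 6 mm below the wheel's top, shows where the white line belongs
- wheel_axle (a joint): how far the whole wheel is pressed down, in m: it is sprung, 0 at rest, yields from about 2 N and bottoms (rigid) at 0.004 with about 5 N. Pressed 2 to 3 mm, a fingertip grips well enough to roll it: a click needs about 1 N at the rim
- heat_wheel (a joint): angle of the wheel in rad: 0 with the white line (3.4 mm wide, across the rim) at the very top, negative while it is on the front (robot's) side; grows when the wheel's top is dragged to the station's +x; 15.7 mm of drag is one click. Detents at -1.047, -0.524, 0, 0.524, 1.047; let go, it snaps to the nearest. Starts at one of the negative two; stops at -1.3 and 1.3
- set_button_top (a point): centre of the top of the round grey button on the housing, 68 mm to the right of the wheel (station's -y), 24 mm across, its top 77 mm above the table, in a black collar 40 mm across whose top is 10 mm lower; axes as the station's. It is pressed straight down
- set_button (a joint): travel of the button in m: 0 up, 0.006 fully down; sprung, about 4 N when fully down, rigid at the bottom; counts as pressed beyond 0.0045
- loupe: black eyepiece loupe, waisted, 36 mm across and 38 mm tall, stands 10 to 13 cm to the left of the station's centre; origin: centre of its underside; loose, to be left alone
- film_cartridge: small cylindrical film cartridge, 26 mm across and 50 mm tall, stands about 12 cm to the right of the station's centre; origin: centre of its underside; loose, to be left alone
- lens_cap: flat black lens cap, 59 mm across and 10 mm high, lies in front of the station; origin: centre of its underside; loose, to be left alone
- swab_tub: clear tub of cotton swabs, 77 mm across and 80 mm tall; origin: centre of its underside; loose, to be left alone
- white_jar: small white jar with a black screw lid, 48 mm across and 51 mm tall; origin: centre of its underside; loose, to be left alone
- oil_bottle: slim brown dropper bottle, 33 mm across and 102 mm tall; origin: centre of its underside; loose, to be left alone

How it is judged:
On the way, in this order (a step that is already met when the one before it is completed fails the run):
1. the wheel has been rolled until the white line is at the index marks, and stays there (value of joint heat_wheel between -0.13 and 0.13 rad and velocity of joint heat_wheel between -1 and 1 rad/s and value of joint set_button below 0.0015 m), for 0.3 s.
2. the round button is pressed fully down while the wheel is set (value of joint set_button above 0.0045 m and value of joint heat_wheel between -0.13 and 0.13 rad), for 0.05 s.
At the end, for the whole second after the job is handed in: the wheel is at rest within 0.13 rad of the detent with the white line on top, the button is up again, the station stands flat within 15 mm of where it was, and the six loose things stand within 15 mm of where they were (all of step 1 and distance of each of station, loupe, film_cartridge, lens_cap, swab_tub, white_jar, oil_bottle from where it was at the start of the episode below 0.015 m and angle between station's own z axis and vertical below 0.03 rad and linear speed of station below 0.01 m/s); the robot touches nothing.
It fails at once if the button is pressed while the wheel is not at the index marks (value of joint set_button above 0.0045 m and not (value of joint heat_wheel between -0.13 and 0.13 rad)).
It fails at once if the station is lifted, tipped or shifted by more than 15 mm (distance of station from where it was at the start of the episode above 0.015 m or angle between station's own z axis and vertical above 0.06 rad).
It fails at once if one of the loose things is lifted, pushed (over 15 mm) or knocked over (distance of any of loupe, film_cartridge, lens_cap, swab_tub, white_jar, oil_bottle from where it was at the start of the episode above 0.015 m or angle between any of loupe, film_cartridge, lens_cap, swab_tub, white_jar, oil_bottle's own z axis and vertical above 0.3 rad).
It also fails if it takes over 45 s, if anything falls off the work surface, if the arm or the gripper's body presses on something with over 40 N, if the wrist force passes 120 N, or if a joint passes its speed limit or range.

## Working session

There is one attempt and no reset: what is moved stays moved. The work goes in short steps, Python scripts to look and compute and a shell command to move; the robot and the scene stay as the last step left them, time stands still between calls to the robot, and variables do not carry over. Pictures are saved under pics/ and viewed, at most 10 in all, crops included, and the job is handed in when it is done.

```bash
ls; mkdir -p pics; python3 - <<'E'
from station import ctrl
import cv2
print(ctrl.get_obs(), ctrl.tip_extent)
for n in ("scene","side","wrist"):
    c=ctrl.camera(n); cv2.imwrite(f"pics/{n}0.png",c["pixels"]); print(n,c["fx"],c["cx"],c["cy"],c["extrinsics"].tolist() if hasattr(c["extrinsics"],'tolist') else c["extrinsics"],[k for k in c])
E
```

```text
pics
shift.py
station.py
{'time_s': 0.0, 'qpos': array([ 1.27742246e+00,  3.00495071e-01,  1.52158698e+00, -1.55449249e-05,
        1.32072562e+00, -6.65676941e-02]), 'joint_vel': array([ 5.97705017e-05, -4.51836950e-04, -8.34040990e-04,  3.14946660e-04,
       -2.72753347e-03, -8.49577800e-04]), 'tau': array([-1.95786786e-03, -5.31796038e+01, -3.52743423e+01,  7.07262894e-02,
        2.41380930e-02, -2.01233240e-05]), 'ee_pos': array([0.1235944 , 0.53568021, 0.22687068]), 'eef_rot': array([-3.14037932e+00, -6.57981087e-05,  2.91479029e+00]), 'force': array([ 0.12900328, -0.09718716, -0.44097324]), 'moment': array([-0.01224048, -0.00457047, -0.04112932]), 'grip_force': 0.0, 'grip_width': 0.09388890857969273} 0.022
scene 493.4960468015548 313.8901963155455 201.31691605248892 [[0.5952882348786696, 0.3602704878294421, -0.7182179982527407, -0.34043958133759233], [-0.8032585356655554, 0.28928495309586755, -0.5206629819689021, -0.5708504821390475], [0.020190153428483494, 0.8868592850680751, 0.4615982736027907, 0.6141319799809698], [0.0, 0.0, 0.0, 1.0]] ['pixels', 'fx', 'fy', 'cx', 'cy', 'extrinsics']
side 368.21349916265143 324.8593097084087 206.34481989358582 [[-0.9945215348810629, 0.06129823559983714, -0.08467256326674871, 0.3667753484465105], [-0.10428005856365502, -0.5255966409655579, 0.84431856570354, 0.8378280773107029], [0.0072516235268653565, 0.8485226557482536, 0.5291093616995973, 0.5721483731240382], [0.0, 0.0, 0.0, 1.0]] ['pixels', 'fx', 'fy', 'cx', 'cy', 'extrinsics']
wrist 305.7433813825741 323.8943341372591 202.20823010424866 [[0.2261990627611289, -0.9416825589304136, -0.24913438584878644, 0.050589110830197556], [0.9740797789643956, 0.21825446220459438, 0.05944387218590924, 0.5506493162894609], [-0.0016025662726606783, -0.2561229156753617, 0.9666428936516785, 0.3843033857483733], [0.0, 0.0, 0.0, 1.0]] ['pixels', 'fx', 'fy', 'cx', 'cy', 'extrinsics']
```

View pics/scene0.png

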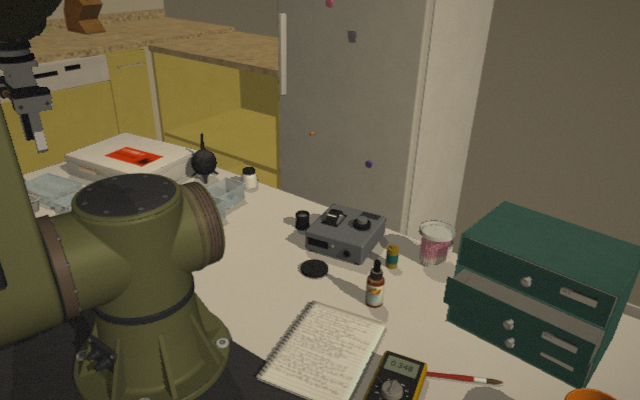

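View pics/side0.png

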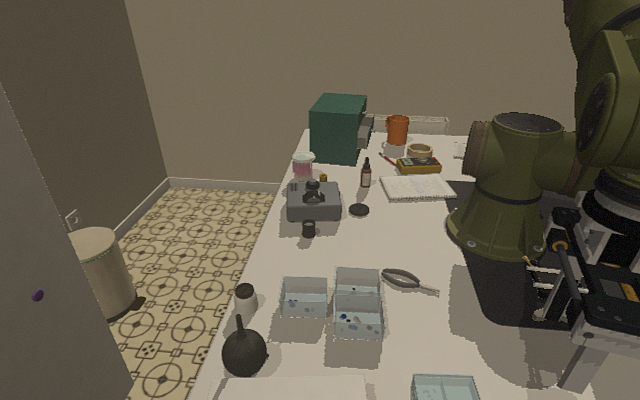

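Scene: station around (346,233) with wheel near (334,214) and button near (362,223). Side: station around (314,200). The loupe, cap and cartridge stand around it. I'll enlarge both views.

```bash
python3 - <<'E'
import cv2,numpy as np
a=cv2.imread("pics/scene0.png")[190:275,290:400]; b=cv2.imread("pics/side0.png")[165:245,270:380]
a=cv2.resize(a,None,fx=7,fy=7,interpolation=cv2.INTER_CUBIC)
cv2.imwrite("pics/a1.png",a)
b=cv2.resize(b,None,fx=7,fy=7,interpolation=cv2.INTER_CUBIC)
cv2.imwrite("pics/b1.png",b)
E
```

```text
(no output)
```

View pics/a1.png

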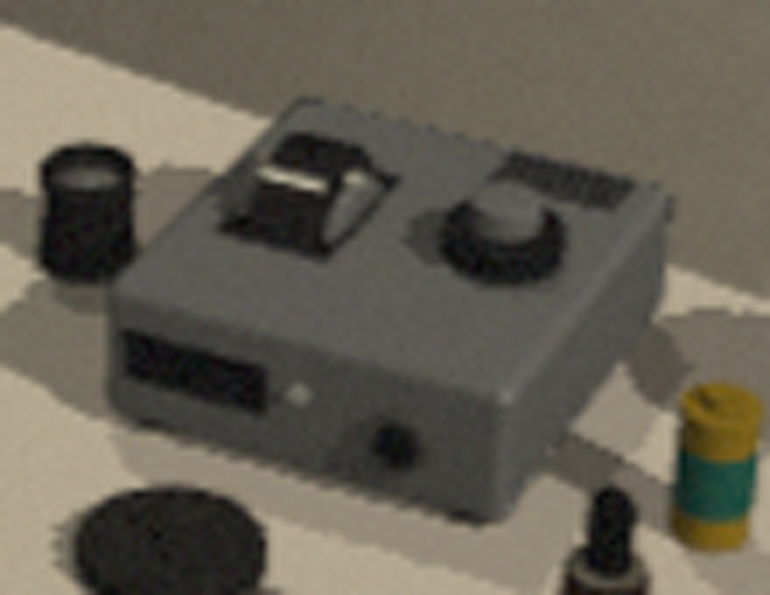

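View pics/b1.png

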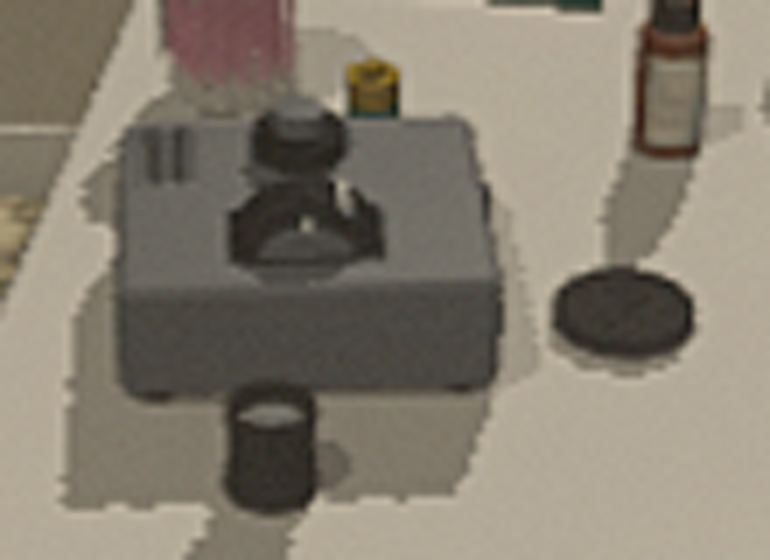

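Scene crop: top corners at about FL (115,290), FR (515,400), BR (668,190), BL (300,100), button top (508,210), white line (292,180) on the front of the wheel. Side crop: FL (495,285), BL (118,285), BR (130,122), FR (470,120), line (345,195). Now I'll fit the pose.

```bash
cat >h.py <<'E'
import numpy as np
from scipy.spatial.transform import Rotation as R
def proj(P,c):
    E=np.array(c["extrinsics"]); p=(np.atleast_2d(P)-E[:3,3])@E[:3,:3]
    return np.c_[c["cx"]+c["fx"]*p[:,0]/-p[:,2], c["cy"]+c["fy"]*-p[:,1]/-p[:,2]]
def world(s,L):
    c,n=np.cos(s[2]),np.sin(s[2]); L=np.atleast_2d(L)
    return np.c_[s[0]+c*L[:,0]-n*L[:,1], s[1]+n*L[:,0]+c*L[:,1], L[:,2]]
B=np.array([0,-.036,.077])
E
python3 - <<'E'
from h import *
from station import ctrl
from scipy.optimize import least_squares
C=[ctrl.camera("scene"),ctrl.camera("side")]
cor=np.array([[-.075,.07,.055],[-.075,-.07,.055],[.075,-.07,.055],[.075,.07,.055]])
# button x unknown: s[3]
A=np.array([[115,290],[515,400],[668,190],[300,100],[508,210]])/7+[290,190]
D=np.array([[495,285],[470,120],[130,122],[118,285],[300,112]])/7+[270,165]
def f(s,sel=(0,1)):
    P=world(s,np.vstack([cor,[s[3],-.036,.077]]))
    return np.concatenate([(proj(P,C[i])-[A,D][i]).ravel() for i in sel])
for sel in ((0,),(1,),(0,1)):
    r=least_squares(lambda s:f(s,sel),[.55,.1,-.0,0]); print(r.x.round(4)); 
print(f(r.x).reshape(-1,2).round(1).tolist())
s=r.x
for wx in (-.01,0,.01,.02):
  for a in (-1.047,-.524):
    P=world(s,[[wx+.03*np.sin(a),.032,.046+.03*np.cos(a)],[wx,.032,.076]])
    print(wx,a,[(((proj(P,C[i])-[[290,190],[270,165]][i])*7).round().tolist()) for i in (0,1)])
E
```

```text
[ 0.4879 -0.0648  0.1868 -0.0031]
[ 0.4889 -0.0531  0.1443  0.0009]
[ 0.4899 -0.0622  0.1716 -0.001 ]
[[-2.5, -0.9], [-0.4, -0.1], [1.6, -0.9], [-0.3, -1.5], [-0.6, -1.3], [1.7, -2.0], [0.3, -2.7], [-1.2, -1.7], [-0.5, -0.3], [0.4, -2.2]]
-0.01 -1.047 [[[261.0, 241.0], [297.0, 166.0]], [[399.0, 211.0], [333.0, 179.0]]]
-0.01 -0.524 [[[276.0, 197.0], [297.0, 166.0]], [[371.0, 187.0], [333.0, 179.0]]]
0 -1.047 [[[274.0, 228.0], [309.0, 153.0]], [[373.0, 211.0], [307.0, 180.0]]]
0 -0.524 [[[290.0, 183.0], [309.0, 153.0]], [[346.0, 188.0], [307.0, 180.0]]]
0.01 -1.047 [[[287.0, 214.0], [322.0, 140.0]], [[348.0, 212.0], [281.0, 181.0]]]
0.01 -0.524 [[[303.0, 170.0], [322.0, 140.0]], [[320.0, 189.0], [281.0, 181.0]]]
0.02 -1.047 [[[300.0, 201.0], [335.0, 127.0]], [[323.0, 213.0], [256.0, 181.0]]]
0.02 -0.524 [[[315.0, 157.0], [335.0, 127.0]], [[294.0, 189.0], [256.0, 181.0]]]
```

Station is near (0.490,-0.062) with yaw about 0.17, and the line sits at -0.524, one click from the top. I'll close the gripper and move above the station, then refine with the wrist camera.

```bash
r='[-0.03,-0.031,0,0,0,0]'; python3 shift.py '[[-0.03,-0.031,0,0,0,0],[-0.03,-0.031,0,0,0,0],[-0.03,-0.031,0,0,0,0],[-0.03,-0.031,0,0,0,0],[-0.03,-0.031,0,0,0,0],[-0.03,-0.031,0,0,0,0],[-0.03,-0.031,0,0,0,0],[-0.03,-0.031,0,0,0,0],[-0.03,-0.031,0,0,0,0],[-0.03,-0.031,0,0,0,0]]' 0 20
python3 shift.py '[[-0.03,-0.031,0,0,0,0],[-0.03,-0.031,0,0,0,0],[-0.03,-0.031,0,0,0,0],[-0.03,-0.031,0,0,0,0],[-0.03,-0.031,0,0,0,0],[-0.03,-0.031,0,0,0,0],[0,0,0,0,0,-0.14],[0,0,0,0,0,-0.13],[0,0,0,0,0,-0.13],[0,0,0,0,0,0]]'
python3 - <<'E'
from station import ctrl
import cv2,time
c=ctrl.camera("wrist"); cv2.imwrite("pics/w1.png",c["pixels"]); print(ctrl.get_obs()["ee_pos"])
E
```

```text
time_s: 1.25
ee_pos: [0.3468, 0.1648, 0.2277]
eef_rot: [3.141, 0.001, 2.915]
force: [0.8, -0.5, 0.2]
grip_width: 0.0173
grip_force: 0.0
time_s: 2.25
ee_pos: [0.4798, -0.0554, 0.2274]
eef_rot: [3.142, -0.0, -2.966]
force: [0.5, 0.3, 0.0]
grip_width: 0.0005
grip_force: 0.0
[ 0.47981401 -0.05532382  0.22740422]
```

View pics/w1.png

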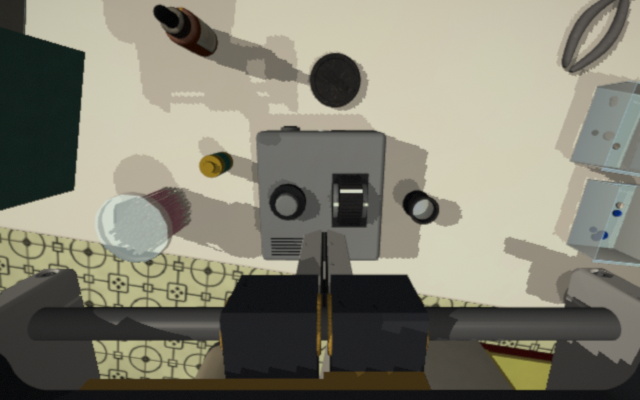

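Station is seen at x 258-384, y 131-259, the button at about (289,202) and the wheel at about (350,200). I'll crop it for precision.

```bash
python3 - <<'E'
import cv2
a=cv2.imread("pics/w1.png")[120:270,240:400]
cv2.imwrite("pics/w1c.png",cv2.convertScaleAbs(cv2.resize(a,None,fx=4,fy=4,interpolation=cv2.INTER_CUBIC),alpha=1.6))
E
```

```text
(no output)
```

View pics/w1c.png

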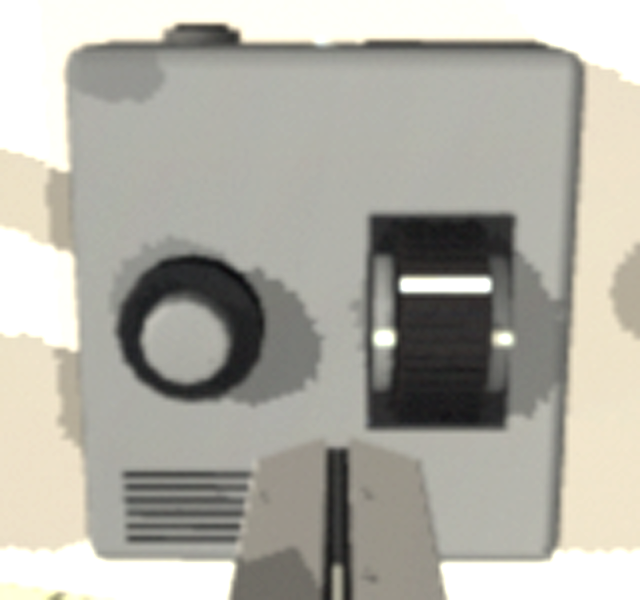

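```bash
python3 - <<'E'
from h import *
from station import ctrl
from scipy.optimize import least_squares
c=ctrl.camera("wrist")
px=np.array([[580,48],[70,48],[97,557],[553,555],[184,339],[443.5,338]])/4+[240,120]
cor=[[-.075,.07,.055],[-.075,-.07,.055],[.075,-.07,.055],[.075,.07,.055]]
def f(s):
    return (proj(world(s,np.vstack([cor,[s[3],-.036,.077],[s[4],.032,.0705]])),c)-px).ravel()
r=least_squares(f,[.49,-.06,.17,0,0]); s=r.x; print(s.round(4)); print(r.fun.reshape(-1,2).round(2).tolist())
o=ctrl.get_obs(); T=R.from_euler('xyz',o["eef_rot"]).as_matrix(); p=o["ee_pos"]
W=world(s,[[s[3],-.036,.077],[s[4],.032,.076]]); print(W.round(4))
for a in (-.524,0):print(((proj(world(s,[s[4]+.03*np.sin(a),.032,.046+.03*np.cos(a)]),c)-[240,120])*4).round())
print("tool:",((W-p)@T).round(4), "yaw err",s[2]+np.pi-o["eef_rot"][2]-2*np.pi)
E
```

```text
[ 0.4895 -0.0589  0.1687 -0.      0.0015]
[[2.62, -1.59], [-3.17, -1.65], [-2.54, 2.08], [2.52, 2.64], [0.42, -0.01], [0.14, 0.0]]
[[ 0.4955 -0.0944  0.077 ]
 [ 0.4856 -0.0271  0.076 ]]
[[446. 284.]]
[[446. 344.]]
tool: [[-0.0089 -0.0412  0.1504]
 [-0.0104  0.0268  0.1514]] yaw err -0.000713501462367816
```

Consistent: marks give wheel x≈0, and the predicted line pixel (446,284) for -0.524 matches the observed (445,285). I'll approach with the tip 6 mm in front of the wheel's top.

```bash
python3 shift.py '[[-0.0044,0.0268,0,0,0,0],[0,0,0.025,0,0,0],[0,0,0.03,0,0,0],[0,0,0.03,0,0,0],[0,0,0.02,0,0,0],[0,0,0.01,0,0,0],[0,0,0.008,0,0,0],[0,0,0.004,0,0,0],[0,0,0,0,0,0],[0,0,0,0,0,0]]' 0 20
python3 -c "
from station import ctrl
o=ctrl.get_obs();print(o['ee_pos'],o['force'])"
```

```text
time_s: 3.35
ee_pos: [0.4799, -0.0282, 0.1011]
eef_rot: [-3.141, 0.001, -2.969]
force: [-0.4, 0.1, 0.6]
grip_width: 0.0008
grip_force: 0.0
[ 0.47991289 -0.0282068   0.1011107 ] [-0.39003647  0.07207237  0.56114587]
```

```bash
python3 shift.py '[[0,0,0.002,0,0,0],[0,0,0.002,0,0,0],[0,0,0.001,0,0,0],[0,0,0,0,0,0],[0,0,0,0,0,0]]'
```

```text
time_s: 3.85
ee_pos: [0.4797, -0.0282, 0.0956]
eef_rot: [-3.141, 0.0, -2.968]
force: [0.9, -0.7, 2.7]
grip_width: 0.0005
grip_force: 1.4
```

```bash
python3 shift.py '[[0,0,0.0006,0,0,0],[-0.002,0,0,0,0,0],[-0.002,0,0,0,0,0],[-0.002,0,0,0,0,0],[-0.002,0,0,0,0,0],[-0.002,0,0,0,0,0],[-0.002,0,0,0,0,0],[-0.002,0,0,0,0,0],[0,0,0,0,0,0]]'
python3 - <<'E'
from station import ctrl
import cv2
c=ctrl.camera("wrist"); cv2.imwrite("pics/w2.png",cv2.convertScaleAbs(cv2.resize(c["pixels"][100:300,220:460],None,fx=3,fy=3,interpolation=cv2.INTER_CUBIC),alpha=1.5))
E
```

```text
time_s: 4.75
ee_pos: [0.4936, -0.0257, 0.0949]
eef_rot: [-3.142, 0.0, -2.968]
force: [1.3, -1.4, 3.5]
grip_width: 0.0005
grip_force: 1.8
```

View pics/w2.png

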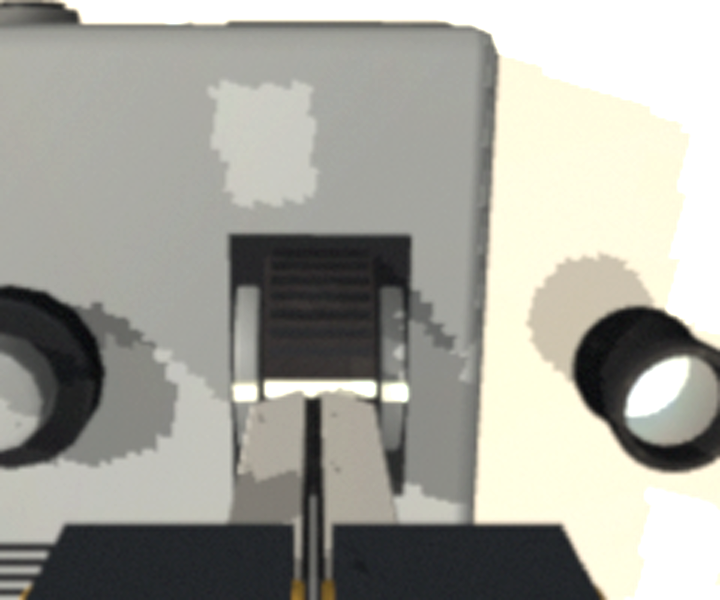

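The white line (320,388) now lies level with the two marks (245/395,391). I'll lift off and check that it stays.

```bash
python3 shift.py '[[0,0,-0.003,0,0,0],[0,0,-0.005,0,0,0],[0,0,-0.02,0,0,0],[0,0,-0.03,0,0,0],[0,0,-0.03,0,0,0],[0,0,0,0,0,0],[0,0,0,0,0,0],[0,0,0,0,0,0]]'
python3 - <<'E'
from station import ctrl
from h import *
import cv2
c=ctrl.camera("wrist"); cv2.imwrite("pics/w3.png",cv2.convertScaleAbs(cv2.resize(c["pixels"][100:300,220:460],None,fx=3,fy=3,interpolation=cv2.INTER_CUBIC),alpha=1.5))
s=[.4895,-.0589,.1687]
W=world(s,[[0,-.036,.077],[0.0015,.032,.0705],[0.0015,.032,.076]])
o=ctrl.get_obs(); T=R.from_euler('xyz',o["eef_rot"]).as_matrix()
print(((W-o["ee_pos"])@T).round(4), ((proj(W,c)-[220,100])*3).round())
E
```

```text
time_s: 5.6
ee_pos: [0.4928, -0.0256, 0.1819]
eef_rot: [3.141, -0.002, -2.968]
force: [0.3, 0.2, 0.4]
grip_width: 0.0006
grip_force: 0.0
[[ 0.009  -0.0682  0.1048]
 [ 0.0071 -0.0002  0.1113]
 [ 0.0071 -0.0002  0.1058]] [[ 87. 297.]
 [318. 297.]
 [318. 301.]]
```

View pics/w3.png

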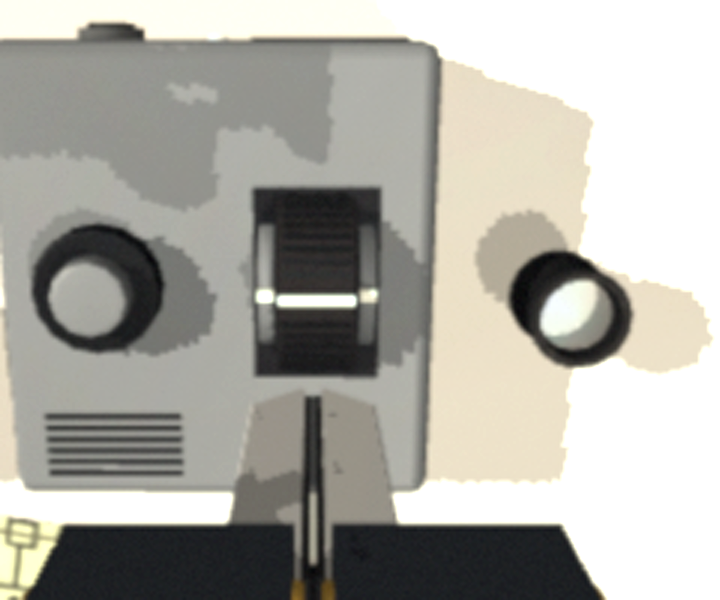

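The line stays at (317,301), exactly where the top is predicted. The button at (87,297) also matches its prediction, so the station hasn't moved. Next is the button.

```bash
python3 shift.py '[[0.0045,-0.0341,0,0,0,0],[0.0045,-0.0341,0,0,0,0],[0,0,0,0,0,0],[0,0,0.03,0,0,0],[0,0,0.03,0,0,0],[0,0,0.015,0,0,0],[0,0,0.005,0,0,0],[0,0,0,0,0,0],[0,0,0,0,0,0]]'
```

```text
time_s: 6.55
ee_pos: [0.4966, -0.0944, 0.1035]
eef_rot: [-3.141, 0.001, -2.968]
force: [0.4, -0.1, 0.3]
grip_width: 0.0006
grip_force: 0.0
```

```bash
python3 shift.py '[[0,0,0.002,0,0,0],[0,0,0.002,0,0,0],[0,0,0.002,0,0,0],[0,0,0.0015,0,0,0],[0,0,0,0,0,0],[0,0,0,0,0,0]]'
```

```text
time_s: 7.15
ee_pos: [0.4965, -0.0945, 0.0956]
eef_rot: [-3.141, 0.001, -2.968]
force: [0.5, 0.5, 3.2]
grip_width: 0.0003
grip_force: 1.4
```

```bash
python3 shift.py '[[0,0,0.0015,0,0,0],[0,0,0.001,0,0,0],[0,0,0.0005,0,0,0],[0,0,0,0,0,0],[0,0,0,0,0,0]]'
```

```text
time_s: 7.65
ee_pos: [0.4966, -0.0946, 0.0931]
eef_rot: [-3.141, 0.001, -2.968]
force: [-1.7, 0.4, 11.3]
grip_width: 0.0003
grip_force: 5.9
```

11 N, so it's bottomed out. Releasing and retreating.

```bash
python3 shift.py '[[0,0,-0.004,0,0,0],[0,0,-0.006,0,0,0],[0,0,-0.02,0,0,0],[0,0,-0.03,0,0,0],[0,0,-0.03,0,0,0],[0,0.03,-0.01,0,0,0],[0,0.03,0,0,0,0],[0,0,0,0,0,0],[0,0,0,0,0,0],[0,0,0,0,0,0]]'
python3 - <<'E'
from station import ctrl
from h import *
import cv2
c=ctrl.camera("wrist"); cv2.imwrite("pics/w4.png",cv2.convertScaleAbs(cv2.resize(c["pixels"][80:300,200:460],None,fx=3,fy=2.7,interpolation=cv2.INTER_CUBIC),alpha=1.5))
s=[.4895,-.0589,.1687]
print(((proj(world(s,[[0,-.036,.077],[0.0015,.032,.076]]),c)-[200,80])*[3,2.7]).round())
E
```

```text
time_s: 8.65
ee_pos: [0.4858, -0.0359, 0.1921]
eef_rot: [3.141, -0.001, -2.969]
force: [-0.1, 0.2, -0.2]
grip_width: 0.0006
grip_force: 0.0
[[186. 338.]
 [406. 342.]]
```

View pics/w4.png

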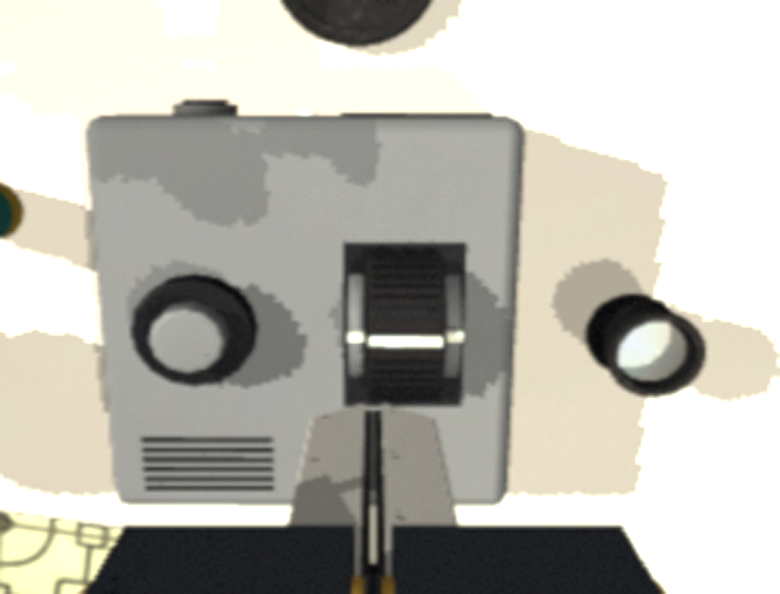

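The line (405,342) is at the top, the button (186,338) is up, and the station hasn't moved. Handing in.

```bash
python3 -c "
from station import ctrl
print(ctrl.hand_in())"
```

```text
the job is handed in; nothing more can be done
None
```

I rolled the wheel one click so the white line sits at the index marks, pressed the button to its stop and released it, and handed the job in; no verdict came back, but the last picture shows the line on top, the button up and the station unmoved.

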